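# Gauge the gap under a height gate

### The arm

A 7-joint arm with a two-finger parallel gripper is mounted at the origin on a cart in front of the work surface, level with it; the furniture and walls round the work are solid. World frame = base frame: x ahead of the robot, y to its left, z up, the work surface at z = 0. Lengths are in m, angles in rad, forces in N, time in s.
With the tool pointing down it reaches from about 0.425 to 0.875 m from the base axis. Payload 8.4 kg.
Tool frame: the origin (TCP) lies midway between the tips of the shut fingers; the grasp point (between the pads) lies 19 mm behind it; z points along the fingers, y is the line along which they close (so a half turn about z gives the same grasp; the last joint's range is limited). The gripper opens to 85 mm and grips with 20 to 120 N. Pads are 22 mm wide; open, the fingers measure 114 mm over their backs; the gripper's body (76 mm by 85 mm) begins 54 mm behind the grasp point. The pads swing forward as they close: fully open they stand 13 mm farther back than shut.
Start: joints at [1.2, 0.333, 0.04, 1.465, -0.013, 1.343, -0.059], TCP at [0.174, -0.626, 0.231] pointing down, gripper open.
Joint ranges: [-2.58, 2.58], [-0.38, 2.09], [-1.3, 1.39], [0.25, 2.4], [-1.5, 4.64], [0.08, 2.09], [-2.65, 2.65]. Speed limits (rad/s): [2.22, 2.22, 2.79, 2.79, 3.14, 3.14, 3.14].

### API

Orientations are given as a 3x3 rotation matrix whose columns are the frame's x, y, z axes.
In Python, from workcell import r gives the robot as it stands. The module is installed in compiled form; this text tells all that it offers.
- The arm moves only by the tool move_arm, never from a script. Its argument "increments" is a list of rows, each an object of numbers: "rx", "ry", "rz": the turn, a rotation vector about the tool's x, y, z in rad; "dx", "dy", "dz": the shift along the tool's x, y, z in units of 25 mm (1.0 is 25 mm); "jaw": the closure, from -1 (fully open) to 1 (shut). In form: [{"rx": .., "ry": .., "rz": .., "dx": .., "dy": .., "dz": .., "jaw": ..}, ...]. A call has exactly 8 rows; each row is the pose to reach, as a shift and turn from the pose commanded when the call began, along the tool's axes at that moment; what a row does not reach only later rows make up. A row lasts 1/10 s, in which the tool goes at most 50 mm and 8.59 degrees, less where a joint would pass 70% of its speed; a pose out of reach is approached as far as the arm can. A call with a gripper value outside its range is refused whole. The fingers move at their own pace and stop on an object; "squeeze" is the grip in N (left out, the last holds). Time passes only in rows, so rows that repeat a pose let the fingers close, or fill a call up. It gives the time, the measured TCP pose, the force, the opening and the grip force at its end, in the units of the state.
- r.observe(): the state, without advancing time (a new reading comes with each control period).
- r.capture(name): name is "side" or "top"; returns (picture, depth): 400x640x3 uint8, blue, green, red; 400x640 float32, m along the optical axis (not along the pixel's ray), 0 where there is no reading.
- r.camera_model(name): a dict with "fx", "fy", "cx", "cy" (pixels), "xyz" and "rotation" of the camera in the world. Camera axes: x right, y down, z forward; pixel columns grow to the right and rows downward; lengths in m; the calibration is good to about 2 mm. A picture is of the moment at which its call begins. camera_model takes no time and is no camera call.
- r.close_job(): hands the job in; it is judged then, once.
The state is a dict: "time_s": time; "joint_positions": joint angles; "joint_vel": joint speeds; "tau": joint torques, N m; "tcp_pos": TCP position; "eef_rot": TCP orientation; "force": force on the tool from outside, world axes, zero at the start; "moment": the same for the moment, N m; "grip_width": finger opening in m; "finger_force": force on a finger pad.
Only numpy, scipy, OpenCV 4.12 (cv2) and the standard library are available. Lean on these libraries where they do the work, as an engineer would, in place of code of your own. Each camera call takes 0.05 s, during which the arm holds its last target. There are 200 camera calls.

### The job

Find the unknown gap under the nose of the front height gate with the step gauge: take the gauge by its tab and, keeping it flat on the base plate, try its leaves one after another from the thinnest up, sliding each straight in as far as it goes, until one is too thick and binds against the nose - press that one lightly for a moment to be sure, but do not force it. Then put the thickest leaf that went in back all the way into the gap and let go, leaving the gauge lying flat there; leave the bearing, marker and spark plug alone.

Things in the scene. Friction and masses are not known exactly. Their poses are not given: they have to be found in the camera images.
- gauge: loose step gauge, 0.17-0.33 kg, lying flat: aluminium bar x -20..30, y +-55, 16 mm thick; upright grip tab 14 (x) x 40 (y) mm on it up to z = 52; four steel leaves, comb-like, from the bar forward to x = 95, each 14 mm wide: 4, 8, 12, 16 mm thick at y = 45, 15, -15, -45. Undersides all flush. Origin on the underside below the tab's centre; z up.
- jig: fixed dark steel base plate 240 (x) x 140 (y) x 10 mm on the bench, carrying the gates. Origin on its underside below the front gate's mouth; +x points into that gate's gap, z up; it reaches x = -100..140, y = -70..70 mm; top at z = 10 mm
- mouth (a point): middle of the front gate's mouth: on the plate's top below the nose's front edge; axes as jig
- gate_1: one of 3 look-alike aluminium height gates, 55 (x) x 18 (y) x 42 mm, fixed, rigid; one stands at mouth (which differs), two are spares 78 mm behind, 45 mm to the sides. Origin on plate top under middle of nose's front edge; +x into gap. Nose overhangs x = 0..30 mm, then a solid column. Gap height differs, not told: 4 to 16 mm, 2 mm off every leaf thickness.
- gate_2: one of 3 look-alike aluminium height gates, 55 (x) x 18 (y) x 42 mm, fixed, rigid; one stands at mouth (which differs), two are spares 78 mm behind, 45 mm to the sides. Origin on plate top under middle of nose's front edge; +x into gap. Nose overhangs x = 0..30 mm, then a solid column. Gap height differs, not told: 4 to 16 mm, 2 mm off every leaf thickness.
- gate_3: one of 3 look-alike aluminium height gates, 55 (x) x 18 (y) x 42 mm, fixed, rigid; one stands at mouth (which differs), two are spares 78 mm behind, 45 mm to the sides. Origin on plate top under middle of nose's front edge; +x into gap. Nose overhangs x = 0..30 mm, then a solid column. Gap height differs, not told: 4 to 16 mm, 2 mm off every leaf thickness.
- tip_1 (a point): on the gauge: middle of the lower front edge of the 4 mm leaf; axes as gauge
- tip_2 (a point): on the gauge: middle of the lower front edge of the 8 mm leaf; axes as gauge
- tip_3 (a point): on the gauge: middle of the lower front edge of the 12 mm leaf; axes as gauge
- tip_4 (a point): on the gauge: middle of the lower front edge of the 16 mm leaf; axes as gauge
- bearing: bystander: loose ball bearing, 52 mm across, 15 high; origin under its centre
- marker: bystander: loose paint marker, 17 x 122 mm, lying; origin under its centre
- spark_plug: bystander: loose spark plug, 24 x 78 mm, lying; origin under its centre
There are look-alikes about, which are no part of the job. What is shaped like the gauge but turquoise is not meant.

How it is judged:
On the way, in this order (a step that is already met when the one before it is completed fails the run):
1. the 4 mm leaf is slid into the front gate's gap (((x of gate_1 in the frame of jig below 0.03 m and y of tip_1 in the frame of gate_1 between -0.009 and 0.009 m and x of tip_1 in the frame of gate_1 above 0.02 m and z of tip_1 in the frame of gate_1 below 0.02 m) or (x of gate_2 in the frame of jig below 0.03 m and y of tip_1 in the frame of gate_2 between -0.009 and 0.009 m and x of tip_1 in the frame of gate_2 above 0.02 m and z of tip_1 in the frame of gate_2 below 0.02 m) or (x of gate_3 in the frame of jig below 0.03 m and y of tip_1 in the frame of gate_3 between -0.009 and 0.009 m and x of tip_1 in the frame of gate_3 above 0.02 m and z of tip_1 in the frame of gate_3 below 0.02 m))), for 0.1 s.
2. the 8 mm leaf is tried next: it is slid in, or, if the gap is too small for it, pressed against the nose (over 1 N) (((x of gate_1 in the frame of jig below 0.03 m and y of tip_2 in the frame of gate_1 between -0.009 and 0.009 m and x of tip_2 in the frame of gate_1 between -0.004 and 0.004 m and z of tip_2 in the frame of gate_1 below 0.004 m and contact force between gauge and gate_1 above 1 N) or (x of gate_2 in the frame of jig below 0.03 m and y of tip_2 in the frame of gate_2 between -0.009 and 0.009 m and x of tip_2 in the frame of gate_2 above 0.02 m and z of tip_2 in the frame of gate_2 below 0.02 m) or (x of gate_3 in the frame of jig below 0.03 m and y of tip_2 in the frame of gate_3 between -0.009 and 0.009 m and x of tip_2 in the frame of gate_3 above 0.02 m and z of tip_2 in the frame of gate_3 below 0.02 m))), for 0.1 s.
3. if the 8 mm leaf was refused, the 4 mm leaf is put back in; else the 12 mm leaf is slid in or, if too thick, pressed against the nose (over 1 N) (((x of gate_1 in the frame of jig below 0.03 m and y of tip_1 in the frame of gate_1 between -0.009 and 0.009 m and x of tip_1 in the frame of gate_1 above 0.02 m and z of tip_1 in the frame of gate_1 below 0.02 m) or (x of gate_2 in the frame of jig below 0.03 m and y of tip_3 in the frame of gate_2 between -0.009 and 0.009 m and x of tip_3 in the frame of gate_2 between -0.004 and 0.004 m and z of tip_3 in the frame of gate_2 below 0.004 m and contact force between gauge and gate_2 above 1 N) or (x of gate_3 in the frame of jig below 0.03 m and y of tip_3 in the frame of gate_3 between -0.009 and 0.009 m and x of tip_3 in the frame of gate_3 above 0.02 m and z of tip_3 in the frame of gate_3 below 0.02 m))), for 0.1 s.
4. the gauge is let go with the 4 mm leaf in (8 mm refused), or the 8 mm leaf is put back in (12 mm refused), or, if the 12 mm leaf went in, the 16 mm leaf is pressed against the nose (over 1 N) ((((x of gate_1 in the frame of jig below 0.03 m and y of tip_1 in the frame of gate_1 between -0.009 and 0.009 m and x of tip_1 in the frame of gate_1 above 0.02 m and z of tip_1 in the frame of gate_1 below 0.02 m) and contact force between the fingers and gauge below 0.2 N) or (x of gate_2 in the frame of jig below 0.03 m and y of tip_2 in the frame of gate_2 between -0.009 and 0.009 m and x of tip_2 in the frame of gate_2 above 0.02 m and z of tip_2 in the frame of gate_2 below 0.02 m) or (x of gate_3 in the frame of jig below 0.03 m and y of tip_4 in the frame of gate_3 between -0.009 and 0.009 m and x of tip_4 in the frame of gate_3 between -0.004 and 0.004 m and z of tip_4 in the frame of gate_3 below 0.004 m and contact force between gauge and gate_3 above 1 N))), for 0.1 s.
At the end, for the whole second after the job is handed in: The thickest leaf that enters the front gate is in its gap, tip at least 20 mm past the nose's front edge and within 9 mm of the gate's middle; the gauge lies flat (within 0.06 rad), at rest (under 0.02 m/s) and released (((x of gate_1 in the frame of jig below 0.03 m and y of tip_1 in the frame of gate_1 between -0.009 and 0.009 m and x of tip_1 in the frame of gate_1 above 0.02 m and z of tip_1 in the frame of gate_1 below 0.02 m) or (x of gate_2 in the frame of jig below 0.03 m and y of tip_2 in the frame of gate_2 between -0.009 and 0.009 m and x of tip_2 in the frame of gate_2 above 0.02 m and z of tip_2 in the frame of gate_2 below 0.02 m) or (x of gate_3 in the frame of jig below 0.03 m and y of tip_3 in the frame of gate_3 between -0.009 and 0.009 m and x of tip_3 in the frame of gate_3 above 0.02 m and z of tip_3 in the frame of gate_3 below 0.02 m)) and angle between gauge's own z axis and vertical below 0.06 rad and linear speed of gauge below 0.02 m/s and contact force between the fingers and gauge below 0.2 N); the robot touches nothing.
It fails at once if a leaf is forced: the gauge presses on a gate with more than 25 N (contact force between gauge and gate_1 above 25 N or contact force between gauge and gate_2 above 25 N or contact force between gauge and gate_3 above 25 N).
It fails at once if the bearing, the marker or the spark plug is shifted by more than 20 mm (distance of any of bearing, marker, spark_plug from where it was at the start of the episode above 0.02 m).
It also fails if it takes over 59 s, if anything falls off the work surface, if the arm or the gripper's body presses on something with over 40 N, if the wrist force passes 120 N, or if a joint passes its speed limit or range.

## Working session

There is one attempt and no reset: what is moved stays moved. The work goes in short steps, Python scripts to look and compute and a tool call to move; the robot and the scene stay as the last step left them, time stands still between calls to the robot, and variables do not carry over. Pictures are saved under pics/ and viewed, at most 13 in all, crops included, and the job is handed in when it is done.

Besides the shell and the picture viewer there is one more tool, called after "Emit:" by a JSON object that holds its "op" and its "data", one argument or row to a line. move_arm: Moves the arm, as the interface text tells. Its arguments: {"type":"object","properties":{"increments":{"type":"array"},"squeeze":{"type":"number"}},"required":["increments"]}

```bash
mkdir -p pics; cat > h.py <<'E'
import numpy as np,cv2
from workcell import r
def cap(n,f=None):
    p,d=r.capture(n)
    if f: cv2.imwrite('pics/'+f,p); np.save('pics/'+n+'_d.npy',d)
    return p,d
def world(n,u,v,d):
    m=r.camera_model(n); z=d
    c=np.array([(u-m['cx'])/m['fx']*z,(v-m['cy'])/m['fy']*z,z])
    return np.array(m['xyz'])+np.array(m['rotation'])@c
def atz(n,u,v,z):
    m=r.camera_model(n); R=np.array(m['rotation'])
    k=R@np.array([(u-m['cx'])/m['fx'],(v-m['cy'])/m['fy'],1]); o=np.array(m['xyz'])
    return o+k*(z-o[2])/k[2]
E
python3 - <<'E'
from h import *
np.set_printoptions(precision=4,suppress=True)
cap('top','top0.png');cap('side','side0.png')
for n in('top','side'):print(r.camera_model(n))
print(r.observe())
E
```

```text
{'fx': 415.3721637274409, 'fy': 415.3721637274409, 'cx': 308.33624929852067, 'cy': 200.69066510894646, 'xyz': array([ 0.006 , -0.0212,  1.2629]), 'rotation': array([[-0.2937, -0.8715,  0.3928],
       [-0.9559,  0.2664, -0.1237],
       [ 0.0032, -0.4118, -0.9113]])}
{'fx': 484.8451672173777, 'fy': 484.8451672173777, 'cx': 314.84639504516497, 'cy': 205.23399270612205, 'xyz': array([0.2273, 1.0022, 1.0151]), 'rotation': array([[-0.9764, -0.1182,  0.1805],
       [-0.2146,  0.6192, -0.7554],
       [-0.0225, -0.7763, -0.63  ]])}
{'time_s': 0.1, 'joint_positions': array([ 1.1998,  0.3339,  0.0399,  1.4662, -0.0134,  1.3433, -0.0585]), 'joint_vel': array([ 0.0017, -0.0001,  0.0015, -0.0039,  0.0012, -0.0007, -0.0025]), 'tau': array([  0.0032, -66.0021,   1.3697, -40.6473,   0.0169,   0.009 ,
        -0.    ]), 'tcp_pos': array([ 0.1744, -0.6258,  0.2305]), 'eef_rot': array([[ 0.9633,  0.2685, -0.0005],
       [ 0.2685, -0.9633,  0.0014],
       [-0.0001, -0.0014, -1.    ]]), 'force': array([-0.0642, -0.4585, -0.218 ]), 'moment': array([ 0.0643,  0.0194, -0.0187]), 'finger_force': 0.0, 'grip_width': 0.08530484563909863}
```

View pics/top0.png

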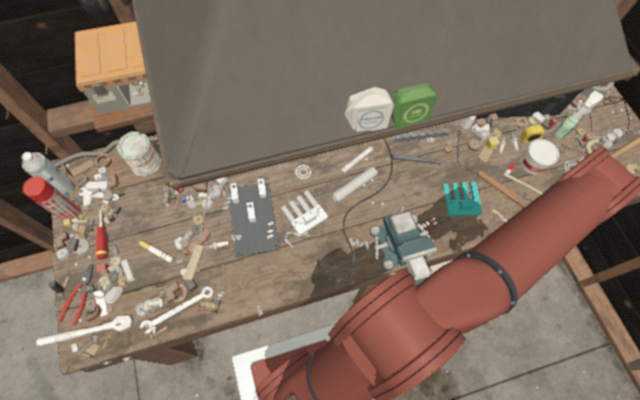

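View pics/side0.png

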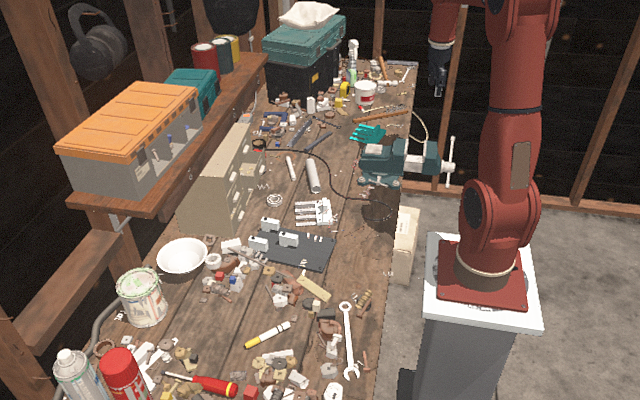

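Candidates for the gauge are the grey four-leaf comb at top (303,213) / side (314,212) and the turquoise comb at top (462,198), which is a decoy. I choose the grey one. The jig is at top (253,217), with its front gate at (250,212) and the spares at (234,190) and (262,187).

```bash
python3 - <<'E'
import cv2,numpy as np
a=cv2.imread('pics/top0.png')[160:270,215:345];a=cv2.resize(a,None,fx=5.5,fy=5.4,interpolation=cv2.INTER_CUBIC)
cv2.imwrite('pics/c1.png',a)
b=cv2.imread('pics/side0.png')[185:280,230:350];b=cv2.resize(b,None,fx=6,fy=6,interpolation=cv2.INTER_CUBIC)
cv2.imwrite('pics/c2.png',b)
E
```

```text
(no output)
```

View pics/c1.png

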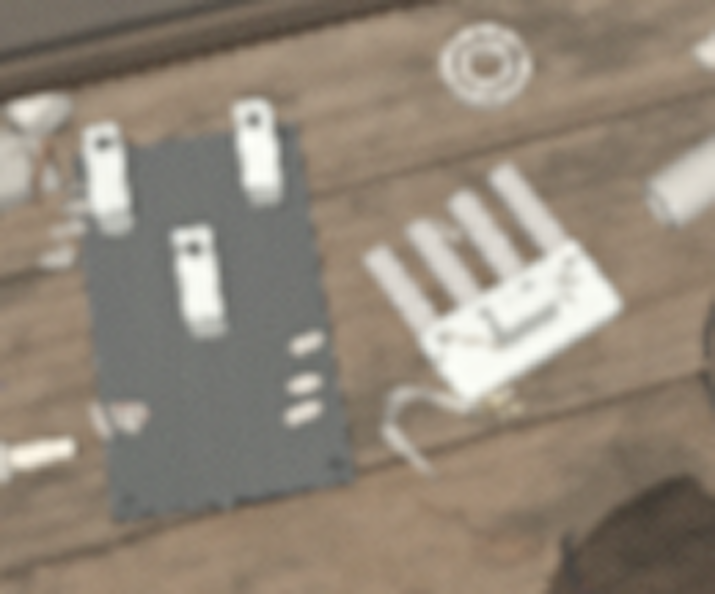

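View pics/c2.png

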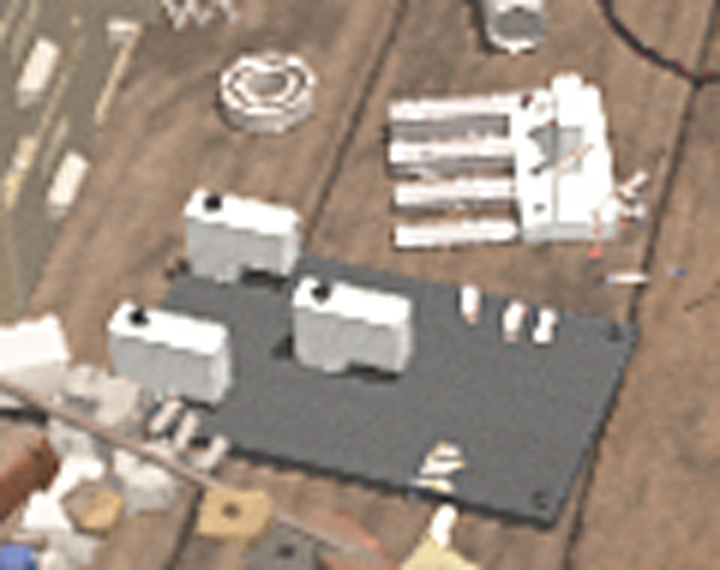

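The crops show the grey comb with leaf tips at crop1 (380,255), (425,225), (465,195) and (508,167), and bar corners at (425,350), (578,240), (622,303) and (470,402). The plate corners are at (115,520), (355,480), (298,125) and (80,150). The gates open toward the bottom of the picture.

```bash
cat > fit.py <<'E'
from h import *
from scipy.optimize import least_squares
def fit(model,pts):
    model=np.array(model,float);pts=np.array(pts)
    f=lambda p:((model@np.array([[np.cos(p[2]),-np.sin(p[2])],[np.sin(p[2]),np.cos(p[2])]]).T+p[:2])-pts).ravel()
    s=min((least_squares(f,[*pts.mean(0),a]) for a in(0,2,4)),key=lambda s:s.cost)
    return s.x,s.fun.reshape(-1,2)
E
python3 - <<'E'
from fit import *
np.set_printoptions(precision=4,suppress=True)
C=lambda u,v:(215+(u+.5)/5.5-.5,160+(v+.5)/5.4-.5)
S=lambda u,v:(230+(u+.5)/6-.5,185+(v+.5)/6-.5)
P=lambda u,v,z:atz('top',*C(u,v),z)[:2]
Q=lambda u,v,z:atz('side',*S(u,v),z)[:2]
m=[[-20,55],[30,55],[30,-55],[-20,-55],[95,45],[95,15],[95,-15],[95,-45]]
px=[(470,402,.016),(425,350,.016),(578,240,.016),(622,303,.016),(375,252,.004),(420,224,.008),(462,196,.012),(506,167,.016)]
print('gauge top',fit(np.array(m)/1e3,[P(*p) for p in px]))
px=[(390,233,.004),(391,190,.008),(389,147,.012),(389,104,.016)]
print('gauge side tips',fit(np.array(m[4:])/1e3,[Q(*p) for p in px]))
mj=np.array([[-100,70],[-100,-70],[140,-70]])/1e3
print('jig top',fit(mj,[P(115,520,.01),P(355,480,.01),P(298,125,.01)]))
print('jig side',fit(mj[:2],[Q(552,524,.01),Q(638,328,.01)]))
# gate top front edge z=.052: corners
print('gate front top', P(190,323,.052),P(222,322,.052),'back',P(172,232,.052),P(210,228,.052))
d=np.load('pics/top_d.npy')
for n,(u,v) in dict(gate=(200,280),plate=(200,400),bit=(303,383),bit2=(305,345),bit3=(130,415),tab=(525,315),bar=(460,370),tip4=(385,262),hook=(400,400),bench=(400,520)).items():
    a,b=C(u,v);print(n,world('top',a,b,d[round(b),round(a)]))
E
```

```text
gauge top (array([ 0.4751, -0.1783,  6.5885]), array([[-0.0004, -0.0008],
       [ 0.0082, -0.0015],
       [-0.0008,  0.0008],
       [-0.0015, -0.002 ],
       [-0.0018, -0.0015],
       [-0.0012,  0.0006],
       [-0.0011,  0.0011],
       [-0.0014,  0.0032]]))
gauge side tips (array([ 0.4798, -0.1777,  0.2513]), array([[ 0.0001, -0.0016],
       [ 0.0008, -0.0011],
       [-0.0003,  0.0001],
       [-0.0006,  0.0025]]))
jig top (array([ 0.5211,  0.0019, -0.1209]), array([[-0.0014,  0.0019],
       [-0.0017, -0.0005],
       [ 0.0031, -0.0013]]))
jig side (array([ 0.5246,  0.0035, -0.1082]), array([[-0.    , -0.0002],
       [ 0.    ,  0.0002]]))
gate front top [0.5206 0.0107] [ 0.5159 -0.0069] back [0.5799 0.0069] [ 0.576  -0.0148]
gate [ 0.546  -0.0012  0.0504]
plate [0.4909 0.018  0.0053]
bit [ 0.4776 -0.0419  0.0215]
bit2 [ 0.5024 -0.0492  0.0162]
bit3 [0.4906 0.0586 0.0132]
tab [ 0.4688 -0.1731  0.0539]
bar [ 0.4615 -0.1315  0.0142]
tip4 [ 0.5465 -0.1095  0.0022]
hook [ 0.4454 -0.0916  0.0369]
bench [ 0.3872 -0.0734  0.0006]
```

```bash
cat > plan.py <<'E'
from h import *
import sys
def plan(pos,ang,s=None):
    """tool y at world angle ang, tool z down"""
    s=s or r.observe(); R=s['eef_rot']
    y=np.array([np.cos(ang),np.sin(ang),0]);z=np.array([0,0,-1.]);T=np.c_[np.cross(y,z),y,z]
    d=R.T@(np.array(pos)-s['tcp_pos'])/.025
    rv=cv2.Rodrigues(R.T@T)[0].ravel()
    print('d',d.round(2),'r',rv.round(3),'now',s['tcp_pos'].round(4),'t',round(s['time_s'],2),'F',s['force'].round(1),'w',round(s['grip_width'],4))
if __name__=='__main__':
    a=list(map(float,sys.argv[1:])); plan(a[:3],a[3])
E
python3 plan.py 0.478 -0.178 0.25 0.28
python3 - <<'E'
from h import *
d=np.load('pics/top_d.npy');ps=[]
P=np.array([[world('top',u,v,d[v,u]) for u in range(200,480,1)] for v in range(160,300)])
v=P[205-160:270-160,370-200:440-200].reshape(-1,3);v=v[(v[:,2]>.03)&(v[:,2]<.4)]
print('vise',v.min(0),v.max(0),np.percentile(v,[5,95],axis=0))
# plate bits heights via side
ds=np.load('pics/side_d.npy')
for u,v in[(308,235),(316,238),(321,239),(303,260),(300,245),(305,250)]:
    print(u,v,world('side',u,v,ds[v,u]).round(4))
E
```

```text
d [ 16.51 -13.99  -0.76] r [-1.000e-03 -1.000e-03 -1.579e+00] now [ 0.1744 -0.6258  0.2305] t 0.1 F [-0.1 -0.5 -0.2] w 0.0853Traceback (most recent call last):
  File "<stdin>", line 3, in <module>
  File "h.py", line 8, in world
    m=r.camera_model(n); z=d
ValueError: time passes only in moves, steps and waits
```

```bash
sed -i 's/^from workcell import r/from workcell import r\nimport functools\ncm=functools.cache(r.camera_model)/; s/m=r.camera_model(n)/m=cm(n)/' h.py
python3 - <<'E'
from h import *
d=np.load('pics/top_d.npy')
P=np.array([[world('top',u,v,d[v,u]) for u in range(200,480,1)] for v in range(160,300)])
v=P[205-160:270-160,370-200:440-200].reshape(-1,3);v=v[(v[:,2]>.03)&(v[:,2]<.4)]
print('vise',v.min(0),v.max(0),np.percentile(v,[5,95],axis=0))
ds=np.load('pics/side_d.npy')
for u,v in[(308,235),(316,238),(321,239),(303,260),(300,245),(305,250)]:
    print(u,v,world('side',u,v,ds[v,u]).round(4))
E
```

```text
vise [ 0.20620126 -0.48284307  0.03003845] [ 0.40151041 -0.34122664  0.13393493] [[ 0.22837976 -0.46482131  0.049467  ]
 [ 0.38135897 -0.38370389  0.12831024]]
308 235 [ 0.5032 -0.0515  0.016 ]
316 238 [ 0.4772 -0.0464  0.0129]
321 239 [ 0.4619 -0.0471  0.0108]
303 260 [0.4941 0.0518 0.0132]
300 245 [ 0.5175 -0.0072  0.0131]
305 250 [0.4985 0.0088 0.0112]
```

Emit:
{"op": "move_arm", "data": {
  "increments": [
    {"dx": 1,"dy": -0.8,"dz": -0.2,"rz": -0.1,"jaw": -1},
    {"dx": 2.4,"dy": -2,"dz": -0.4,"rz": -0.22,"jaw": -1},
    {"dx": 4,"dy": -3.4,"dz": -0.6,"rz": -0.36,"jaw": -1},
    {"dx": 5.6,"dy": -4.8,"dz": -0.7,"rz": -0.5,"jaw": -1},
    {"dx": 7.2,"dy": -6.2,"dz": -0.8,"rz": -0.64,"jaw": -1},
    {"dx": 8.8,"dy": -7.6,"dz": -0.8,"rz": -0.78,"jaw": -1},
    {"dx": 10.2,"dy": -8.8,"dz": -0.8,"rz": -0.92,"jaw": -1},
    {"dx": 11.4,"dy": -9.8,"dz": -0.8,"rz": -1.06,"jaw": -1}
  ]
}}

```text
invalid input at $.increments[0]: expected keys rx, ry, rz, dx, dy, dz, jaw
```

```bash
python3 plan.py 0.478 -0.178 0.15 0.28
```

```text
d [ 16.51 -13.99   3.24] r [-1.000e-03 -1.000e-03 -1.579e+00] now [ 0.1744 -0.6258  0.2305] t 0.1 F [-0.1 -0.5 -0.2] w 0.0853
```

Emit:
{"op": "move_arm", "data": {
  "increments": [
    {"rx": 0,"ry": 0,"dx": 1,"dy": -0.8,"dz": -0.2,"rz": -0.1,"jaw": -1},
    {"rx": 0,"ry": 0,"dx": 2.4,"dy": -2,"dz": -0.4,"rz": -0.22,"jaw": -1},
    {"rx": 0,"ry": 0,"dx": 4,"dy": -3.4,"dz": -0.6,"rz": -0.36,"jaw": -1},
    {"rx": 0,"ry": 0,"dx": 5.6,"dy": -4.8,"dz": -0.7,"rz": -0.5,"jaw": -1},
    {"rx": 0,"ry": 0,"dx": 7.2,"dy": -6.2,"dz": -0.8,"rz": -0.64,"jaw": -1},
    {"rx": 0,"ry": 0,"dx": 8.8,"dy": -7.6,"dz": -0.8,"rz": -0.78,"jaw": -1},
    {"rx": 0,"ry": 0,"dx": 10.2,"dy": -8.8,"dz": -0.8,"rz": -0.92,"jaw": -1},
    {"rx": 0,"ry": 0,"dx": 11.4,"dy": -9.8,"dz": -0.8,"rz": -1.06,"jaw": -1}
  ]
}}

```text
time_s: 0.9
tcp_pos: [0.3839, -0.3115, 0.2513]
eef_rot: [[0.231, 0.973, -0.0], [0.973, -0.231, -0.0], [-0.0, -0.0, -1.0]]
force: [0.6, -0.8, -0.8]
grip_width: 0.0854
finger_force: 0.0
```

```bash
python3 plan.py 0.478 -0.178 0.13 0.28
```

```text
d [6.06 2.43 4.85] r [-0.     0.    -0.513] now [ 0.3839 -0.3115  0.2513] t 0.9 F [ 0.6 -0.8 -0.8] w 0.0854
```

Emit:
{"op": "move_arm", "data": {
  "increments": [
    {"rx": 0,"ry": 0,"dx": 1.2,"dy": 0.5,"dz": 0.5,"rz": -0.1,"jaw": -1},
    {"rx": 0,"ry": 0,"dx": 2.6,"dy": 1,"dz": 1.5,"rz": -0.2,"jaw": -1},
    {"rx": 0,"ry": 0,"dx": 4,"dy": 1.6,"dz": 2.8,"rz": -0.32,"jaw": -1},
    {"rx": 0,"ry": 0,"dx": 5.2,"dy": 2.1,"dz": 4,"rz": -0.44,"jaw": -1},
    {"rx": 0,"ry": 0,"dx": 6.06,"dy": 2.43,"dz": 4.85,"rz": -0.513,"jaw": -1},
    {"rx": 0,"ry": 0,"dx": 6.06,"dy": 2.43,"dz": 4.85,"rz": -0.513,"jaw": -1},
    {"rx": 0,"ry": 0,"dx": 6.06,"dy": 2.43,"dz": 4.85,"rz": -0.513,"jaw": -1},
    {"rx": 0,"ry": 0,"dx": 6.06,"dy": 2.43,"dz": 4.85,"rz": -0.513,"jaw": -1}
  ]
}}

```text
time_s: 1.7
tcp_pos: [0.478, -0.1821, 0.1308]
eef_rot: [[-0.268, 0.963, 0.001], [0.963, 0.268, -0.001], [-0.001, 0.0, -1.0]]
force: [-0.4, 0.2, 0.7]
grip_width: 0.0854
finger_force: 0.0
```

```bash
python3 - <<'E'
from h import *
p,_=cap('side','side1.png'); t,_=cap('top','top1.png')
a=cv2.resize(p[120:240,250:370],None,fx=4.5,fy=4.5,interpolation=cv2.INTER_CUBIC)[:,:]
cv2.imwrite('pics/c3.png',a[:540,:540])
E
python3 plan.py 0.478 -0.178 0.021 0.28
```

```text
d [0.17 0.04 4.4 ] r [ 0.001  0.001 -0.009] now [ 0.4781 -0.1822  0.131 ] t 1.8 F [-0.2  0.1  0.1] w 0.0852
```

View pics/c3.png

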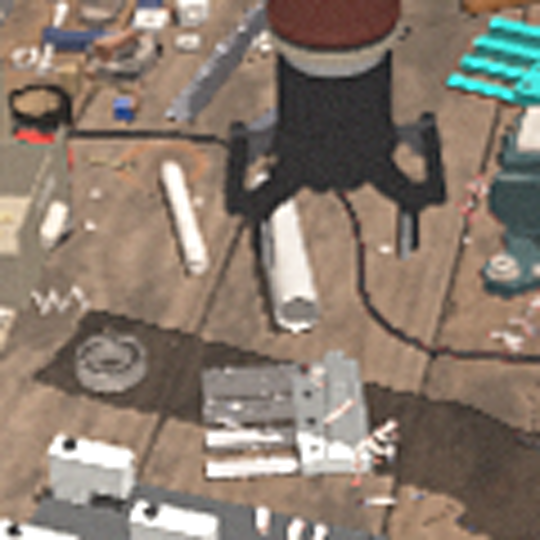

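The side crop shows the open gripper above the gauge, with the bar at crop (330,415). It is centred enough to descend.

Emit:
{"op": "move_arm", "data": {
  "increments": [
    {"rx": 0,"ry": 0,"dx": 0.17,"dy": 0.04,"dz": 1,"rz": 0,"jaw": -1},
    {"rx": 0,"ry": 0,"dx": 0.17,"dy": 0.04,"dz": 2,"rz": 0,"jaw": -1},
    {"rx": 0,"ry": 0,"dx": 0.17,"dy": 0.04,"dz": 3,"rz": 0,"jaw": -1},
    {"rx": 0,"ry": 0,"dx": 0.17,"dy": 0.04,"dz": 3.8,"rz": 0,"jaw": -1},
    {"rx": 0,"ry": 0,"dx": 0.17,"dy": 0.04,"dz": 4.3,"rz": 0,"jaw": -1},
    {"rx": 0,"ry": 0,"dx": 0.17,"dy": 0.04,"dz": 4.4,"rz": 0,"jaw": -0.5},
    {"rx": 0,"ry": 0,"dx": 0.17,"dy": 0.04,"dz": 4.4,"rz": 0,"jaw": 0},
    {"rx": 0,"ry": 0,"dx": 0.17,"dy": 0.04,"dz": 4.4,"rz": 0,"jaw": 0.3}
  ],
  "squeeze": 50
}}

```text
time_s: 2.6
tcp_pos: [0.4787, -0.1768, 0.0211]
eef_rot: [[-0.27, 0.963, 0.001], [0.963, 0.27, -0.001], [-0.001, 0.001, -1.0]]
force: [-0.1, -0.9, -0.5]
grip_width: 0.0438
finger_force: 0.0
```

Emit:
{"op": "move_arm", "data": {
  "increments": [
    {"rx": 0,"ry": 0,"dx": 0,"dy": 0,"dz": 0,"rz": 0,"jaw": 0.5},
    {"rx": 0,"ry": 0,"dx": 0,"dy": 0,"dz": 0,"rz": 0,"jaw": 0.7},
    {"rx": 0,"ry": 0,"dx": 0,"dy": 0,"dz": 0,"rz": 0,"jaw": 0.9},
    {"rx": 0,"ry": 0,"dx": 0,"dy": 0,"dz": 0,"rz": 0,"jaw": 1},
    {"rx": 0,"ry": 0,"dx": 0,"dy": 0,"dz": 0,"rz": 0,"jaw": 1},
    {"rx": 0,"ry": 0,"dx": 0,"dy": 0,"dz": 0,"rz": 0,"jaw": 1},
    {"rx": 0,"ry": 0,"dx": 0,"dy": 0,"dz": 0,"rz": 0,"jaw": 1},
    {"rx": 0,"ry": 0,"dx": 0,"dy": 0,"dz": 0,"rz": 0,"jaw": 1}
  ],
  "squeeze": 50
}}

```text
time_s: 3.4
tcp_pos: [0.4785, -0.1766, 0.0209]
eef_rot: [[-0.27, 0.963, 0.001], [0.963, 0.27, -0.001], [-0.001, 0.001, -1.0]]
force: [-1.5, -0.7, 7.1]
grip_width: 0.0133
finger_force: 50.1
```

```bash
python3 plan.py 0.478 -0.178 0.12 0.28; python3 -c "
from h import *
cap('top','top2.png');p,_=cap('side','side2.png');cv2.imwrite('pics/c4.png',cv2.resize(p[170:280,230:350],None,fx=5,fy=5,interpolation=cv2.INTER_CUBIC))"
```

```text
d [-0.05 -0.03 -3.96] r [ 0.001  0.001 -0.006] now [ 0.4785 -0.1766  0.0209] t 3.4 F [-1.5 -0.7  7.1] w 0.0133
```

View pics/c4.png

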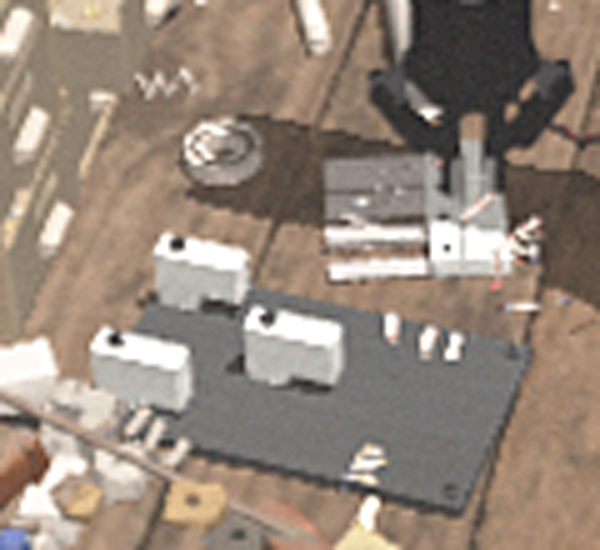

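Gripped (13 mm opening). In the crop, the leaf tips are at (328,272) for 4 mm and (326,238) for 8 mm. The next step is to check the gauge's lateral offset in the grip and refine the gate pose in the same camera.

```bash
python3 - <<'E'
from h import *
np.set_printoptions(precision=4,suppress=True)
s=r.observe();R=s['eef_rot'];t=s['tcp_pos']
S=lambda u,v,z:atz('side',230+(u+.5)/5-.5,170+(v+.5)/5-.5,z)
for p,z in[((329,268),.004),((326,231),.008)]:
    print('tip in tool mm',1e3*(R.T@(S(*p,z)-t)))
# front gate: nose front-top edge corners (z=.052), back top
for p in [(343,351),(305,337),(247,313),(285,316)]: print(S(*p,.052))
for p in [(342,384),]: print('bottom',S(*p,.02))
p=cv2.imread('pics/top2.png');cv2.imwrite('pics/c5.png',cv2.resize(p[170:260,215:345],None,fx=6,fy=6,interpolation=cv2.INTER_CUBIC))
E
```

```text
tip in tool mm [42.2764 94.6012 16.9561]
tip in tool mm [10.5536 95.5048 12.9859]
[0.5165 0.0119 0.052 ]
[0.5412 0.0045 0.052 ]
[ 0.5803 -0.0091  0.052 ]
[ 0.5575 -0.0109  0.052 ]
bottom [0.5199 0.0067 0.02  ]
```

View pics/c5.png

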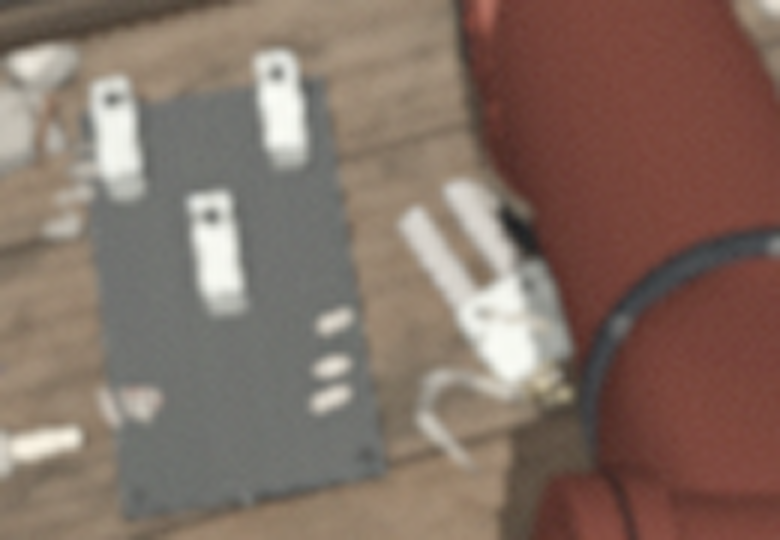

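The top view shows the 4 mm tip at c5 (410,217) and the 8 mm tip at (457,188). The front gate's top front edge runs roughly (203,292)–(241,289).

```bash
python3 - <<'E'
from fit import *
np.set_printoptions(precision=4,suppress=True)
s=r.observe();R=s['eef_rot'];t=s['tcp_pos']
T=lambda u,v,z:atz('top',215+(u+.5)/6-.5,170+(v+.5)/6-.5,z)
for p,z in[((410,217),.004),((456,187),.008)]: print('tip in tool mm',1e3*(R.T@(T(*p,z)-t)))
print('gate front top',T(203,293,.052),T(241,289,.052),'back',T(187,194,.052),T(229,189,.052))
for n,a,b in(('L',(92,80),(132,78)),('R',(255,53),(296,49))): print('spare back top',n,T(*a,.052),T(*b,.052))
g=fit(np.array([[-100,70],[-100,-70],[140,-70],[55,9],[55,-9],[0,9],[0,-9]])/1e3,[T(126,517,.01)[:2],T(385,470,.01)[:2],T(326,78,.01)[:2],T(187,194,.052)[:2],T(229,189,.052)[:2],T(203,293,.052)[:2],T(241,289,.052)[:2]])
print(g)
E
```

```text
tip in tool mm [46.8374 93.1952 16.9507]
tip in tool mm [16.7789 93.3199 12.9783]
gate front top [0.5245 0.012  0.052 ] [ 0.5209 -0.0075  0.052 ] back [0.5822 0.0067 0.052 ] [ 0.5785 -0.0153  0.052 ]
spare back top L [0.6634 0.0402 0.052 ] [0.6582 0.0191 0.052 ]
spare back top R [ 0.6535 -0.0485  0.052 ] [ 0.6494 -0.0706  0.052 ]
(array([ 0.5233,  0.0021, -0.1221]), array([[ 0.0005,  0.0025],
       [-0.0017, -0.0008],
       [ 0.0048, -0.0007],
       [-0.0032, -0.0024],
       [-0.0017,  0.0018],
       [-0.0001, -0.001 ],
       [ 0.0014,  0.0006]]))
```

```bash
cat > tgt.py <<'E'
from plan import *
# usage: leaf e_mm z ; M,psi,offset tunable
M=np.array([.521,.002]);psi=-.118;off=-.001;L=.0945
def tgt(leaf,e,z):
    ex=np.array([np.cos(psi),np.sin(psi)]);ey=np.array([-ex[1],ex[0]])
    yi=[.045,.015,-.015,-.045][leaf-1]
    p=M+ex*(e/1e3-L)-ey*(yi+off); print('target',p.round(4)); plan([*p,z],psi)
    s=r.observe();q=s['tcp_pos'][:2]-M; R=s['eef_rot']; g=R[:2,1]*L+R[:2,0]*(yi+off)
    print('tip in gate mm',round(1e3*(q+g)@ex,1),round(1e3*(q+g)@ey,1),'q',s['joint_positions'].round(2))
if __name__=='__main__': a=list(map(float,sys.argv[1:])); tgt(int(a[0]),a[1],a[2])
E
python3 tgt.py 1 -10 .075
```

```text
target [ 0.412  -0.0294]
d [ 6.39 -0.96 -2.17] r [0.001 0.001 0.392] now [ 0.4785 -0.1767  0.0209] t 3.5 F [-1.6  0.9  6.3] w 0.0133
tip in gate mm 49.4 -105.7 q [ 0.68  0.31 -0.46  2.    0.18  0.87  0.39]
```

Emit:
{"op": "move_arm", "data": {
  "increments": [
    {"rx": 0,"ry": 0,"dx": 0,"dy": 0,"dz": -0.4,"rz": 0,"jaw": 1},
    {"rx": 0,"ry": 0,"dx": 0,"dy": 0,"dz": -1.2,"rz": 0,"jaw": 1},
    {"rx": 0,"ry": 0,"dx": 0.6,"dy": -0.2,"dz": -2,"rz": 0.05,"jaw": 1},
    {"rx": 0,"ry": 0,"dx": 1.8,"dy": -0.6,"dz": -2.17,"rz": 0.13,"jaw": 1},
    {"rx": 0,"ry": 0,"dx": 3.2,"dy": -0.9,"dz": -2.17,"rz": 0.22,"jaw": 1},
    {"rx": 0,"ry": 0,"dx": 4.6,"dy": -0.96,"dz": -2.17,"rz": 0.31,"jaw": 1},
    {"rx": 0,"ry": 0,"dx": 5.8,"dy": -0.96,"dz": -2.17,"rz": 0.37,"jaw": 1},
    {"rx": 0,"ry": 0,"dx": 6.39,"dy": -0.96,"dz": -2.17,"rz": 0.39,"jaw": 1}
  ]
}}

```text
time_s: 4.3
tcp_pos: [0.4107, -0.0268, 0.0748]
eef_rot: [[0.116, 0.993, -0.0], [0.993, -0.116, -0.0], [-0.0, 0.0, -1.0]]
force: [0.6, -0.4, -1.8]
grip_width: 0.0136
finger_force: 48.9
```

```bash
python3 tgt.py 1 -10 .032
```

```text
target [ 0.412  -0.0294]
d [-0.09  0.07  1.71] r [0.    0.    0.002] now [ 0.4107 -0.0268  0.0748] t 4.3 F [ 0.6 -0.4 -1.8] w 0.0136
tip in gate mm -11.8 2.6 q [ 0.54  0.04 -0.58  2.17  0.02  0.94 -0.17]
```

Emit:
{"op": "move_arm", "data": {
  "increments": [
    {"rx": 0,"ry": 0,"dx": -0.09,"dy": 0.07,"dz": 0.4,"rz": 0,"jaw": 1},
    {"rx": 0,"ry": 0,"dx": -0.09,"dy": 0.07,"dz": 0.8,"rz": 0,"jaw": 1},
    {"rx": 0,"ry": 0,"dx": -0.09,"dy": 0.07,"dz": 1.2,"rz": 0,"jaw": 1},
    {"rx": 0,"ry": 0,"dx": -0.09,"dy": 0.07,"dz": 1.45,"rz": 0,"jaw": 1},
    {"rx": 0,"ry": 0,"dx": -0.09,"dy": 0.07,"dz": 1.6,"rz": 0,"jaw": 1},
    {"rx": 0,"ry": 0,"dx": -0.09,"dy": 0.07,"dz": 1.66,"rz": 0,"jaw": 1},
    {"rx": 0,"ry": 0,"dx": -0.09,"dy": 0.07,"dz": 1.68,"rz": 0,"jaw": 1},
    {"rx": 0,"ry": 0,"dx": -0.09,"dy": 0.07,"dz": 1.7,"rz": 0,"jaw": 1}
  ]
}}

```text
time_s: 5.1
tcp_pos: [0.4133, -0.0316, 0.032]
eef_rot: [[0.116, 0.993, 0.0], [0.993, -0.116, 0.0], [0.0, 0.0, -1.0]]
force: [1.0, 0.3, -2.3]
grip_width: 0.0132
finger_force: 48.9
```

```bash
cat > look.py <<'E'
from h import *
import sys
n=sys.argv[1]
t,_=cap('top','t'+n+'.png');p,_=cap('side','s'+n+'.png')
f=lambda a:cv2.resize(a,(600,300) ,interpolation=cv2.INTER_CUBIC)
cv2.imwrite('pics/l'+n+'.png',np.vstack([f(t[180:240,200:320]),f(p[205:265,250:370])]))
E
python3 look.py 1; python3 tgt.py 1 -10 .030
```

```text
target [ 0.412  -0.0294]
d [ 0.08 -0.06  0.08] r [0.    0.    0.002] now [ 0.4133 -0.0316  0.032 ] t 5.2 F [ 0.8 -0.2 -0.9] w 0.0132
tip in gate mm -8.6 -1.9 q [ 0.53  0.12 -0.58  2.2   0.09  0.84 -0.22]
```

View pics/l1.png

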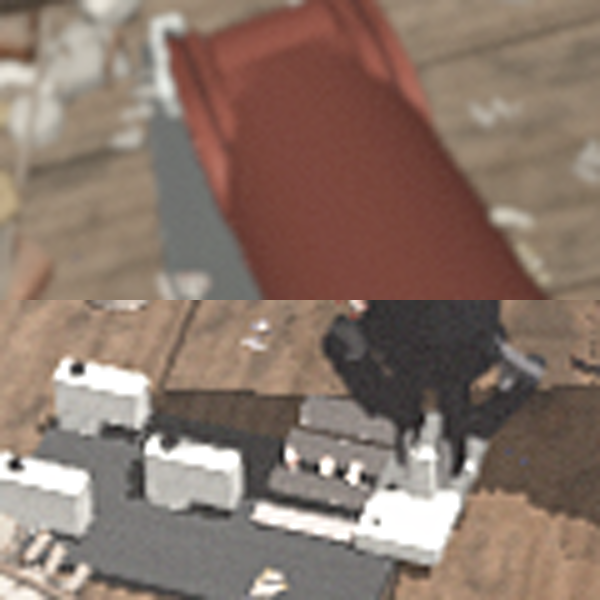

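```bash
python3 - <<'E'
from tgt import *
ex=np.array([np.cos(psi),np.sin(psi)]);ey=np.array([-ex[1],ex[0]])
S=lambda u,v,z:atz('side',250+(u+.5)/5-.5,205+(v-300+.5)/5-.5,z)
for n,p,z in[('tipL',(251,521),.014),('tipR',(258,505),.014),('gateFL top',(243,468),.052),('gate FL bottom .02',(240,507),.02)]:
    w=S(*p,z)[:2]-M; print(n,(1e3*np.array([w@ex,w@ey])).round(1))
E
```

```text
tipL [-7.9  6.7]
tipR [-7.1 -7.3]
gateFL top [-3.2  2.9]
gate FL bottom .02 [0.1 3.3]
```

```bash
python3 -c "
import cv2
p=cv2.imread('pics/ss1.png') if 0 else cv2.imread('pics/s1.png')
cv2.imwrite('pics/z1.png',cv2.resize(p[226:256,274:334],None,fx=13,fy=13,interpolation=cv2.INTER_LANCZOS4))"
```

```text
(no output)
```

View pics/z1.png

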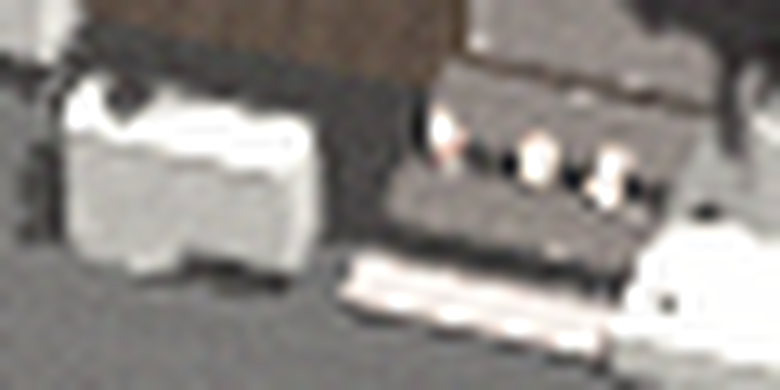

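The enlarged crop shows the front gate's top front corners at (298,172) left and (312,125) right. Its nose bottom is at about (295,272), and the 4 mm tip corners are at (345,290) and (362,255).

```bash
python3 - <<'E'
from tgt import *
ex=np.array([np.cos(psi),np.sin(psi)]);ey=np.array([-ex[1],ex[0]])
S=lambda u,v,z:atz('side',274+(u+.5)/13-.5,226+(v+.5)/13-.5,z)
for n,p,z in[('tipL',(345,288),.014),('tipR',(362,254),.014),('FL top',(298,172),.052),('FR top',(313,124),.052),('BL top',(68,130),.052),('nose L bottom .016',(295,272),.016),('nose L bottom .02',(295,272),.02),('noseR .016',(322,235),.016)]:
    w=S(*p,z)[:2]-M; print(n,(1e3*np.array([w@ex,w@ey])).round(1))
E
```

```text
tipL [-7.   2.1]
tipR [-6.8 -9.6]
FL top [0.8 6.7]
FR top [ 3.2 -9.1]
BL top [55.2  9.6]
nose L bottom .016 [4.9 2.6]
nose L bottom .02 [3.2 6.4]
noseR .016 [  3.3 -10.8]
```

Emit:
{"op": "move_arm", "data": {
  "increments": [
    {"rx": 0,"ry": 0,"dx": 0.08,"dy": 0,"dz": 0.02,"rz": 0,"jaw": 1},
    {"rx": 0,"ry": 0,"dx": 0.08,"dy": 0.1,"dz": 0.04,"rz": 0,"jaw": 1},
    {"rx": 0,"ry": 0,"dx": 0.08,"dy": 0.25,"dz": 0.04,"rz": 0,"jaw": 1},
    {"rx": 0,"ry": 0,"dx": 0.08,"dy": 0.4,"dz": 0.04,"rz": 0,"jaw": 1},
    {"rx": 0,"ry": 0,"dx": 0.08,"dy": 0.55,"dz": 0.04,"rz": 0,"jaw": 1},
    {"rx": 0,"ry": 0,"dx": 0.08,"dy": 0.7,"dz": 0.04,"rz": 0,"jaw": 1},
    {"rx": 0,"ry": 0,"dx": 0.08,"dy": 0.8,"dz": 0.04,"rz": 0,"jaw": 1},
    {"rx": 0,"ry": 0,"dx": 0.08,"dy": 0.85,"dz": 0.04,"rz": 0,"jaw": 1}
  ]
}}

```text
time_s: 6.0
tcp_pos: [0.4346, -0.032, 0.0309]
eef_rot: [[0.116, 0.993, -0.0], [0.993, -0.116, 0.0], [0.0, -0.0, -1.0]]
force: [-4.8, 0.3, 5.4]
grip_width: 0.0134
finger_force: 50.0
```

```bash
python3 tgt.py 1 25 .0305
```

```text
target [ 0.4468 -0.0335]
d [-0.    0.49  0.01] r [-0.    -0.     0.002] now [ 0.4346 -0.032   0.0309] t 6.0 F [-4.8  0.3  5.4] w 0.0134
tip in gate mm 12.6 0.2 q [ 0.51  0.17 -0.57  2.15  0.12  0.85 -0.24]
```

Emit:
{"op": "move_arm", "data": {
  "increments": [
    {"rx": 0,"ry": 0,"dx": 0,"dy": 0.1,"dz": -0.01,"rz": 0,"jaw": 1},
    {"rx": 0,"ry": 0,"dx": 0,"dy": 0.2,"dz": -0.01,"rz": 0,"jaw": 1},
    {"rx": 0,"ry": 0,"dx": 0,"dy": 0.3,"dz": -0.01,"rz": 0,"jaw": 1},
    {"rx": 0,"ry": 0,"dx": 0,"dy": 0.4,"dz": -0.01,"rz": 0,"jaw": 1},
    {"rx": 0,"ry": 0,"dx": 0,"dy": 0.47,"dz": -0.01,"rz": 0,"jaw": 1},
    {"rx": 0,"ry": 0,"dx": 0,"dy": 0.5,"dz": -0.01,"rz": 0,"jaw": 1},
    {"rx": 0,"ry": 0,"dx": 0,"dy": 0.5,"dz": -0.01,"rz": 0,"jaw": 1},
    {"rx": 0,"ry": 0,"dx": 0,"dy": 0.5,"dz": -0.01,"rz": 0,"jaw": 1}
  ]
}}

```text
time_s: 6.8
tcp_pos: [0.4468, -0.0334, 0.031]
eef_rot: [[0.116, 0.993, -0.0], [0.993, -0.116, 0.0], [0.0, -0.0, -1.0]]
force: [-0.7, 0.2, -1.9]
grip_width: 0.0132
finger_force: 48.9
```

```bash
python3 tgt.py 1 30 .0305;python3 look.py 2
```

```text
target [ 0.4518 -0.0341]
d [-0.    0.2   0.02] r [-0.    -0.     0.002] now [ 0.4468 -0.0334  0.031 ] t 6.8 F [-0.7  0.2 -1.9] w 0.0132
tip in gate mm 24.9 0.3 q [ 0.51  0.19 -0.56  2.13  0.13  0.86 -0.25]
```

View pics/l2.png

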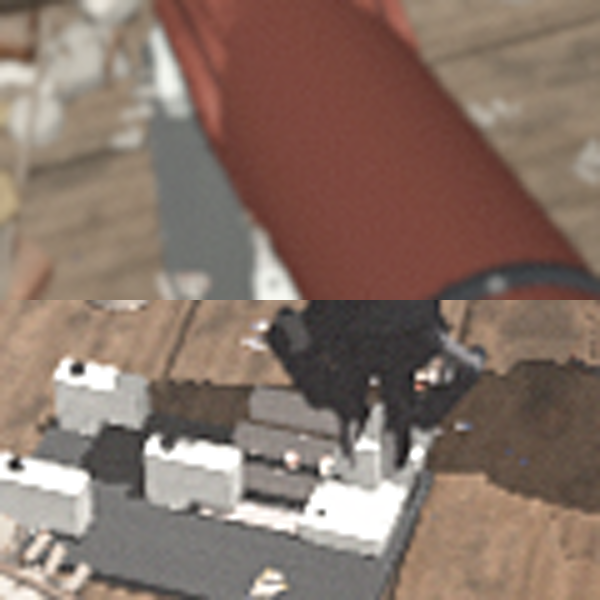

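The 4 mm leaf is under the nose. I'll feel gently for the column to calibrate depth.

Emit:
{"op": "move_arm", "data": {
  "increments": [
    {"rx": 0,"ry": 0,"dx": 0,"dy": 0.02,"dz": 0,"rz": 0,"jaw": 1},
    {"rx": 0,"ry": 0,"dx": 0,"dy": 0.04,"dz": 0,"rz": 0,"jaw": 1},
    {"rx": 0,"ry": 0,"dx": 0,"dy": 0.06,"dz": 0,"rz": 0,"jaw": 1},
    {"rx": 0,"ry": 0,"dx": 0,"dy": 0.08,"dz": 0,"rz": 0,"jaw": 1},
    {"rx": 0,"ry": 0,"dx": 0,"dy": 0.1,"dz": 0,"rz": 0,"jaw": 1},
    {"rx": 0,"ry": 0,"dx": 0,"dy": 0.12,"dz": 0,"rz": 0,"jaw": 1},
    {"rx": 0,"ry": 0,"dx": 0,"dy": 0.12,"dz": 0,"rz": 0,"jaw": 1},
    {"rx": 0,"ry": 0,"dx": 0,"dy": 0.12,"dz": 0,"rz": 0,"jaw": 1}
  ]
}}

```text
time_s: 7.7
tcp_pos: [0.4499, -0.0338, 0.0311]
eef_rot: [[0.116, 0.993, 0.0], [0.993, -0.116, 0.0], [0.0, 0.0, -1.0]]
force: [0.4, 0.3, -1.9]
grip_width: 0.0133
finger_force: 48.9
```

```bash
python3 tgt.py 1 -9 .0315
```

```text
target [ 0.413  -0.0295]
d [ 0.   -1.48 -0.02] r [ 0.    -0.     0.002] now [ 0.4499 -0.0338  0.0311] t 7.7 F [ 0.4  0.3 -1.9] w 0.0133
tip in gate mm 28.0 0.2 q [ 0.5   0.2  -0.56  2.12  0.14  0.86 -0.26]
```

Emit:
{"op": "move_arm", "data": {
  "increments": [
    {"rx": 0,"ry": 0,"dx": 0,"dy": -0.4,"dz": -0.02,"rz": 0,"jaw": 1},
    {"rx": 0,"ry": 0,"dx": 0,"dy": -0.9,"dz": -0.02,"rz": 0,"jaw": 1},
    {"rx": 0,"ry": 0,"dx": 0,"dy": -1.35,"dz": -0.02,"rz": 0,"jaw": 1},
    {"rx": 0,"ry": 0,"dx": 0,"dy": -1.5,"dz": -0.02,"rz": 0,"jaw": 1},
    {"rx": 0,"ry": 0,"dx": 0.2,"dy": -1.5,"dz": -0.02,"rz": 0,"jaw": 1},
    {"rx": 0,"ry": 0,"dx": 0.6,"dy": -1.5,"dz": -0.02,"rz": 0,"jaw": 1},
    {"rx": 0,"ry": 0,"dx": 1.0,"dy": -1.5,"dz": -0.02,"rz": 0,"jaw": 1},
    {"rx": 0,"ry": 0,"dx": 1.2,"dy": -1.5,"dz": -0.02,"rz": 0,"jaw": 1}
  ]
}}

```text
time_s: 8.5
tcp_pos: [0.4166, 0.002, 0.0317]
eef_rot: [[0.114, 0.993, 0.0], [0.993, -0.114, 0.001], [0.001, 0.0, -1.0]]
force: [0.8, -0.3, -2.2]
grip_width: 0.0132
finger_force: 48.9
```

```bash
python3 tgt.py 2 -4 .031
```

```text
target [ 4.215e-01 -3.000e-04]
d [-0.07  0.21  0.03] r [ 0.    -0.001  0.004] now [0.4166 0.002  0.0317] t 8.5 F [ 0.8 -0.3 -2.2] w 0.0132
tip in gate mm -9.2 2.0 q [ 0.48  0.13 -0.61  2.19  0.1   0.84 -0.31]
```

Emit:
{"op": "move_arm", "data": {
  "increments": [
    {"rx": 0,"ry": 0,"dx": -0.05,"dy": 0,"dz": 0.01,"rz": 0,"jaw": 1},
    {"rx": 0,"ry": 0,"dx": -0.05,"dy": 0.05,"dz": 0.02,"rz": 0,"jaw": 1},
    {"rx": 0,"ry": 0,"dx": -0.05,"dy": 0.1,"dz": 0.025,"rz": 0,"jaw": 1},
    {"rx": 0,"ry": 0,"dx": -0.05,"dy": 0.15,"dz": 0.025,"rz": 0,"jaw": 1},
    {"rx": 0,"ry": 0,"dx": -0.05,"dy": 0.19,"dz": 0.025,"rz": 0,"jaw": 1},
    {"rx": 0,"ry": 0,"dx": -0.05,"dy": 0.23,"dz": 0.025,"rz": 0,"jaw": 1},
    {"rx": 0,"ry": 0,"dx": -0.05,"dy": 0.26,"dz": 0.025,"rz": 0,"jaw": 1},
    {"rx": 0,"ry": 0,"dx": -0.05,"dy": 0.29,"dz": 0.025,"rz": 0,"jaw": 1}
  ]
}}

```text
time_s: 9.3
tcp_pos: [0.4232, -0.0018, 0.0309]
eef_rot: [[0.116, 0.993, -0.0], [0.993, -0.116, 0.0], [0.0, -0.0, -1.0]]
force: [-0.1, -0.0, -1.6]
grip_width: 0.0131
finger_force: 48.9
```

```bash
python3 tgt.py 2 0 .031
```

```text
target [ 0.4255 -0.0008]
d [ 0.05  0.09 -0.  ] r [-0.    -0.     0.002] now [ 0.4232 -0.0018  0.0309] t 9.3 F [-0.1 -0.  -1.6] w 0.0131
tip in gate mm -2.2 -1.1 q [ 0.48  0.14 -0.6   2.18  0.11  0.85 -0.31]
```

Emit:
{"op": "move_arm", "data": {
  "increments": [
    {"rx": 0,"ry": 0,"dx": 0.02,"dy": 0.02,"dz": 0,"rz": 0,"jaw": 1},
    {"rx": 0,"ry": 0,"dx": 0.02,"dy": 0.04,"dz": 0,"rz": 0,"jaw": 1},
    {"rx": 0,"ry": 0,"dx": 0.02,"dy": 0.06,"dz": 0,"rz": 0,"jaw": 1},
    {"rx": 0,"ry": 0,"dx": 0.02,"dy": 0.08,"dz": 0,"rz": 0,"jaw": 1},
    {"rx": 0,"ry": 0,"dx": 0.02,"dy": 0.1,"dz": 0,"rz": 0,"jaw": 1},
    {"rx": 0,"ry": 0,"dx": 0.02,"dy": 0.12,"dz": 0,"rz": 0,"jaw": 1},
    {"rx": 0,"ry": 0,"dx": 0.02,"dy": 0.12,"dz": 0,"rz": 0,"jaw": 1},
    {"rx": 0,"ry": 0,"dx": 0.02,"dy": 0.12,"dz": 0,"rz": 0,"jaw": 1}
  ]
}}

```text
time_s: 10.1
tcp_pos: [0.4261, -0.0016, 0.031]
eef_rot: [[0.116, 0.993, -0.0], [0.993, -0.116, 0.0], [0.0, -0.0, -1.0]]
force: [-0.4, 0.2, -1.9]
grip_width: 0.0132
finger_force: 48.9
```

```bash
python3 tgt.py 2 3 .031
```

```text
target [ 0.4285 -0.0011]
d [ 0.03  0.09 -0.  ] r [-0.    -0.     0.002] now [ 0.4261 -0.0016  0.031 ] t 10.1 F [-0.4  0.2 -1.9] w 0.0132
tip in gate mm 0.7 -0.6 q [ 0.48  0.15 -0.6   2.17  0.11  0.85 -0.31]
```

Emit:
{"op": "move_arm", "data": {
  "increments": [
    {"rx": 0,"ry": 0,"dx": 0.02,"dy": 0.02,"dz": 0,"rz": 0,"jaw": 1},
    {"rx": 0,"ry": 0,"dx": 0.02,"dy": 0.04,"dz": 0,"rz": 0,"jaw": 1},
    {"rx": 0,"ry": 0,"dx": 0.02,"dy": 0.06,"dz": 0,"rz": 0,"jaw": 1},
    {"rx": 0,"ry": 0,"dx": 0.02,"dy": 0.08,"dz": 0,"rz": 0,"jaw": 1},
    {"rx": 0,"ry": 0,"dx": 0.02,"dy": 0.1,"dz": 0,"rz": 0,"jaw": 1},
    {"rx": 0,"ry": 0,"dx": 0.02,"dy": 0.12,"dz": 0,"rz": 0,"jaw": 1},
    {"rx": 0,"ry": 0,"dx": 0.02,"dy": 0.12,"dz": 0,"rz": 0,"jaw": 1},
    {"rx": 0,"ry": 0,"dx": 0.02,"dy": 0.12,"dz": 0,"rz": 0,"jaw": 1}
  ]
}}

```text
time_s: 10.9
tcp_pos: [0.4292, -0.0015, 0.0309]
eef_rot: [[0.116, 0.993, -0.0], [0.993, -0.116, 0.0], [0.0, -0.0, -1.0]]
force: [1.1, 0.0, -1.7]
grip_width: 0.0133
finger_force: 48.9
```

```bash
python3 tgt.py 2 3 .031
```

```text
target [ 0.4285 -0.0011]
d [ 0.01 -0.03 -0.  ] r [-0.    -0.     0.002] now [ 0.4292 -0.0015  0.0309] t 10.9 F [ 1.1  0.  -1.7] w 0.0133
tip in gate mm 3.7 -0.1 q [ 0.47  0.15 -0.6   2.17  0.12  0.85 -0.31]
```

Emit:
{"op": "move_arm", "data": {
  "increments": [
    {"rx": 0,"ry": 0,"dx": 0,"dy": 0.03,"dz": 0,"rz": 0,"jaw": 1},
    {"rx": 0,"ry": 0,"dx": 0,"dy": 0.06,"dz": 0,"rz": 0,"jaw": 1},
    {"rx": 0,"ry": 0,"dx": 0,"dy": 0.09,"dz": 0,"rz": 0,"jaw": 1},
    {"rx": 0,"ry": 0,"dx": 0,"dy": 0.12,"dz": 0,"rz": 0,"jaw": 1},
    {"rx": 0,"ry": 0,"dx": 0,"dy": 0.15,"dz": 0,"rz": 0,"jaw": 1},
    {"rx": 0,"ry": 0,"dx": 0,"dy": 0.18,"dz": 0,"rz": 0,"jaw": 1},
    {"rx": 0,"ry": 0,"dx": 0,"dy": 0.2,"dz": 0,"rz": 0,"jaw": 1},
    {"rx": 0,"ry": 0,"dx": 0,"dy": 0.2,"dz": 0,"rz": 0,"jaw": 1}
  ]
}}

```text
time_s: 11.7
tcp_pos: [0.4342, -0.0021, 0.031]
eef_rot: [[0.116, 0.993, 0.0], [0.993, -0.116, 0.0], [0.0, 0.0, -1.0]]
force: [0.1, -0.1, -1.8]
grip_width: 0.0132
finger_force: 48.9
```

```bash
python3 tgt.py 2 27 .031
```

```text
target [ 0.4523 -0.004 ]
d [ 0.01  0.73 -0.  ] r [ 0.    -0.     0.002] now [ 0.4342 -0.0021  0.031 ] t 11.7 F [ 0.1 -0.1 -1.8] w 0.0132
tip in gate mm 8.8 -0.1 q [ 0.47  0.17 -0.6   2.16  0.12  0.85 -0.32]
```

The 8 mm leaf has entered, so I'll slide it further in.

Emit:
{"op": "move_arm", "data": {
  "increments": [
    {"rx": 0,"ry": 0,"dx": 0,"dy": 0.12,"dz": 0,"rz": 0,"jaw": 1},
    {"rx": 0,"ry": 0,"dx": 0,"dy": 0.27,"dz": 0,"rz": 0,"jaw": 1},
    {"rx": 0,"ry": 0,"dx": 0,"dy": 0.42,"dz": 0,"rz": 0,"jaw": 1},
    {"rx": 0,"ry": 0,"dx": 0,"dy": 0.56,"dz": 0,"rz": 0,"jaw": 1},
    {"rx": 0,"ry": 0,"dx": 0,"dy": 0.67,"dz": 0,"rz": 0,"jaw": 1},
    {"rx": 0,"ry": 0,"dx": 0,"dy": 0.75,"dz": 0,"rz": 0,"jaw": 1},
    {"rx": 0,"ry": 0,"dx": 0,"dy": 0.75,"dz": 0,"rz": 0,"jaw": 1},
    {"rx": 0,"ry": 0,"dx": 0,"dy": 0.75,"dz": 0,"rz": 0,"jaw": 1}
  ]
}}

```text
time_s: 12.5
tcp_pos: [0.4528, -0.0042, 0.031]
eef_rot: [[0.116, 0.993, 0.0], [0.993, -0.116, 0.0], [0.0, 0.0, -1.0]]
force: [-0.3, 0.6, -1.6]
grip_width: 0.0132
finger_force: 49.0
```

Emit:
{"op": "move_arm", "data": {
  "increments": [
    {"rx": 0,"ry": 0,"dx": 0,"dy": -0.4,"dz": -0.02,"rz": 0,"jaw": 1},
    {"rx": 0,"ry": 0,"dx": 0,"dy": -0.9,"dz": -0.02,"rz": 0,"jaw": 1},
    {"rx": 0,"ry": 0,"dx": 0,"dy": -1.35,"dz": -0.02,"rz": 0,"jaw": 1},
    {"rx": 0,"ry": 0,"dx": 0,"dy": -1.5,"dz": -0.02,"rz": 0,"jaw": 1},
    {"rx": 0,"ry": 0,"dx": 0.2,"dy": -1.5,"dz": -0.02,"rz": 0,"jaw": 1},
    {"rx": 0,"ry": 0,"dx": 0.6,"dy": -1.5,"dz": -0.02,"rz": 0,"jaw": 1},
    {"rx": 0,"ry": 0,"dx": 1.0,"dy": -1.5,"dz": -0.02,"rz": 0,"jaw": 1},
    {"rx": 0,"ry": 0,"dx": 1.2,"dy": -1.5,"dz": -0.02,"rz": 0,"jaw": 1}
  ]
}}

```text
time_s: 13.3
tcp_pos: [0.4196, 0.0317, 0.0316]
eef_rot: [[0.114, 0.993, 0.0], [0.993, -0.114, 0.001], [0.001, 0.0, -1.0]]
force: [0.3, 0.2, -1.7]
grip_width: 0.0132
finger_force: 48.9
```

```bash
python3 tgt.py 3 -3 .031
```

```text
target [0.4261 0.0294]
d [-0.06  0.27  0.02] r [ 0.    -0.001  0.003] now [0.4196 0.0317 0.0316] t 13.3 F [ 0.3  0.2 -1.7] w 0.0132
tip in gate mm -9.7 1.8 q [ 0.43  0.14 -0.63  2.18  0.11  0.85 -0.39]
```

Emit:
{"op": "move_arm", "data": {
  "increments": [
    {"rx": 0,"ry": 0,"dx": -0.03,"dy": 0,"dz": 0.01,"rz": 0,"jaw": 1},
    {"rx": 0,"ry": 0,"dx": -0.03,"dy": 0.05,"dz": 0.02,"rz": 0,"jaw": 1},
    {"rx": 0,"ry": 0,"dx": -0.03,"dy": 0.1,"dz": 0.025,"rz": 0,"jaw": 1},
    {"rx": 0,"ry": 0,"dx": -0.03,"dy": 0.15,"dz": 0.025,"rz": 0,"jaw": 1},
    {"rx": 0,"ry": 0,"dx": -0.03,"dy": 0.19,"dz": 0.025,"rz": 0,"jaw": 1},
    {"rx": 0,"ry": 0,"dx": -0.03,"dy": 0.23,"dz": 0.025,"rz": 0,"jaw": 1},
    {"rx": 0,"ry": 0,"dx": -0.03,"dy": 0.26,"dz": 0.025,"rz": 0,"jaw": 1},
    {"rx": 0,"ry": 0,"dx": -0.03,"dy": 0.28,"dz": 0.025,"rz": 0,"jaw": 1}
  ]
}}

```text
time_s: 14.1
tcp_pos: [0.4257, 0.0282, 0.0309]
eef_rot: [[0.116, 0.993, -0.001], [0.993, -0.116, -0.0], [-0.0, -0.001, -1.0]]
force: [-4.9, 0.8, 6.1]
grip_width: 0.0132
finger_force: 50.0
```

Emit:
{"op": "move_arm", "data": {
  "increments": [
    {"rx": 0,"ry": 0,"dx": 0,"dy": 0.02,"dz": 0,"rz": 0,"jaw": 1},
    {"rx": 0,"ry": 0,"dx": 0,"dy": 0.03,"dz": 0,"rz": 0,"jaw": 1},
    {"rx": 0,"ry": 0,"dx": 0,"dy": 0.05,"dz": 0,"rz": 0,"jaw": 1},
    {"rx": 0,"ry": 0,"dx": 0,"dy": 0.06,"dz": 0,"rz": 0,"jaw": 1},
    {"rx": 0,"ry": 0,"dx": 0,"dy": 0.08,"dz": 0,"rz": 0,"jaw": 1},
    {"rx": 0,"ry": 0,"dx": 0,"dy": 0.08,"dz": 0,"rz": 0,"jaw": 1},
    {"rx": 0,"ry": 0,"dx": 0,"dy": 0.08,"dz": 0,"rz": 0,"jaw": 1},
    {"rx": 0,"ry": 0,"dx": 0,"dy": 0.08,"dz": 0,"rz": 0,"jaw": 1}
  ]
}}

```text
time_s: 14.9
tcp_pos: [0.4279, 0.0281, 0.0309]
eef_rot: [[0.116, 0.993, 0.0], [0.993, -0.116, -0.0], [-0.0, 0.0, -1.0]]
force: [-4.2, 1.0, 4.5]
grip_width: 0.0128
finger_force: 49.9
```

```bash
python3 tgt.py 3 3 .031
```

```text
target [0.432  0.0287]
d [ 0.04  0.16 -0.01] r [0.    0.    0.002] now [0.4279 0.0281 0.0309] t 14.9 F [-4.2  1.   4.5] w 0.0128
tip in gate mm -1.0 -0.9 q [ 0.43  0.16 -0.63  2.17  0.12  0.85 -0.39]
```

Emit:
{"op": "move_arm", "data": {
  "increments": [
    {"rx": 0,"ry": 0,"dx": 0.02,"dy": 0,"dz": -0.01,"rz": 0,"jaw": 1},
    {"rx": 0,"ry": 0,"dx": 0.02,"dy": 0.02,"dz": -0.01,"rz": 0,"jaw": 1},
    {"rx": 0,"ry": 0,"dx": 0.02,"dy": 0.03,"dz": -0.01,"rz": 0,"jaw": 1},
    {"rx": 0,"ry": 0,"dx": 0.02,"dy": 0.04,"dz": -0.01,"rz": 0,"jaw": 1},
    {"rx": 0,"ry": 0,"dx": 0.02,"dy": 0.05,"dz": -0.01,"rz": 0,"jaw": 1},
    {"rx": 0,"ry": 0,"dx": 0.02,"dy": 0.06,"dz": -0.01,"rz": 0,"jaw": 1},
    {"rx": 0,"ry": 0,"dx": 0.02,"dy": 0.07,"dz": -0.01,"rz": 0,"jaw": 1},
    {"rx": 0,"ry": 0,"dx": 0.02,"dy": 0.07,"dz": -0.01,"rz": 0,"jaw": 1}
  ]
}}

```text
time_s: 15.7
tcp_pos: [0.4297, 0.0285, 0.0311]
eef_rot: [[0.116, 0.993, 0.0], [0.993, -0.116, 0.0], [0.0, 0.0, -1.0]]
force: [-0.3, -0.5, -1.5]
grip_width: 0.0134
finger_force: 48.9
```

```bash
python3 tgt.py 3 3 .031
```

```text
target [0.432  0.0287]
d [0.02 0.09 0.  ] r [ 0.    -0.     0.002] now [0.4297 0.0285 0.0311] t 15.7 F [-0.3 -0.5 -1.5] w 0.0134
tip in gate mm 0.8 -0.3 q [ 0.43  0.16 -0.63  2.16  0.13  0.85 -0.39]
```

Emit:
{"op": "move_arm", "data": {
  "increments": [
    {"rx": 0,"ry": 0,"dx": 0.01,"dy": 0.02,"dz": 0,"rz": 0,"jaw": 1},
    {"rx": 0,"ry": 0,"dx": 0.01,"dy": 0.03,"dz": 0,"rz": 0,"jaw": 1},
    {"rx": 0,"ry": 0,"dx": 0.01,"dy": 0.04,"dz": 0,"rz": 0,"jaw": 1},
    {"rx": 0,"ry": 0,"dx": 0.01,"dy": 0.05,"dz": 0,"rz": 0,"jaw": 1},
    {"rx": 0,"ry": 0,"dx": 0.01,"dy": 0.06,"dz": 0,"rz": 0,"jaw": 1},
    {"rx": 0,"ry": 0,"dx": 0.01,"dy": 0.07,"dz": 0,"rz": 0,"jaw": 1},
    {"rx": 0,"ry": 0,"dx": 0.01,"dy": 0.07,"dz": 0,"rz": 0,"jaw": 1},
    {"rx": 0,"ry": 0,"dx": 0.01,"dy": 0.07,"dz": 0,"rz": 0,"jaw": 1}
  ]
}}

```text
time_s: 16.5
tcp_pos: [0.431, 0.0285, 0.031]
eef_rot: [[0.116, 0.993, -0.001], [0.993, -0.116, 0.0], [-0.0, -0.001, -1.0]]
force: [-4.0, 0.9, 0.2]
grip_width: 0.0133
finger_force: 49.2
```

```bash
python3 tgt.py 3 3 .031
```

```text
target [0.432  0.0287]
d [ 0.01  0.04 -0.  ] r [-0.001  0.     0.002] now [0.431  0.0285 0.031 ] t 16.5 F [-4.   0.9  0.2] w 0.0133
tip in gate mm 2.0 -0.1 q [ 0.43  0.16 -0.63  2.16  0.13  0.85 -0.39]
```

Emit:
{"op": "move_arm", "data": {
  "increments": [
    {"rx": 0,"ry": 0,"dx": 0,"dy": 0.01,"dz": -0.005,"rz": 0,"jaw": 1},
    {"rx": 0,"ry": 0,"dx": 0,"dy": 0.02,"dz": -0.005,"rz": 0,"jaw": 1},
    {"rx": 0,"ry": 0,"dx": 0,"dy": 0.02,"dz": -0.005,"rz": 0,"jaw": 1},
    {"rx": 0,"ry": 0,"dx": 0,"dy": 0.02,"dz": -0.005,"rz": 0,"jaw": 1},
    {"rx": 0,"ry": 0,"dx": 0,"dy": 0.02,"dz": -0.005,"rz": 0,"jaw": 1},
    {"rx": 0,"ry": 0,"dx": 0,"dy": 0.02,"dz": -0.005,"rz": 0,"jaw": 1},
    {"rx": 0,"ry": 0,"dx": 0,"dy": 0.02,"dz": -0.005,"rz": 0,"jaw": 1},
    {"rx": 0,"ry": 0,"dx": 0,"dy": 0.02,"dz": -0.005,"rz": 0,"jaw": 1}
  ]
}}

```text
time_s: 17.3
tcp_pos: [0.431, 0.0285, 0.031]
eef_rot: [[0.116, 0.993, -0.002], [0.993, -0.116, -0.0], [-0.0, -0.002, -1.0]]
force: [-6.2, 1.5, 2.2]
grip_width: 0.0133
finger_force: 49.5
```

```bash
python3 tgt.py 3 3 .031
```

```text
target [0.432  0.0287]
d [ 0.01  0.04 -0.  ] r [-0.002  0.     0.002] now [0.431  0.0285 0.031 ] t 17.3 F [-6.2  1.5  2.2] w 0.0133
tip in gate mm 2.1 -0.1 q [ 0.43  0.17 -0.63  2.16  0.13  0.85 -0.39]
```

Emit:
{"op": "move_arm", "data": {
  "increments": [
    {"rx": 0,"ry": 0,"dx": 0,"dy": 0.01,"dz": -0.01,"rz": 0,"jaw": 1},
    {"rx": 0,"ry": 0,"dx": 0,"dy": 0.02,"dz": -0.015,"rz": 0,"jaw": 1},
    {"rx": 0,"ry": 0,"dx": 0,"dy": 0.03,"dz": -0.015,"rz": 0,"jaw": 1},
    {"rx": 0,"ry": 0,"dx": 0,"dy": 0.03,"dz": -0.015,"rz": 0,"jaw": 1},
    {"rx": 0,"ry": 0,"dx": 0,"dy": 0.03,"dz": -0.015,"rz": 0,"jaw": 1},
    {"rx": 0,"ry": 0,"dx": 0,"dy": 0.03,"dz": -0.015,"rz": 0,"jaw": 1},
    {"rx": 0,"ry": 0,"dx": 0,"dy": 0.03,"dz": -0.015,"rz": 0,"jaw": 1},
    {"rx": 0,"ry": 0,"dx": 0,"dy": 0.03,"dz": -0.015,"rz": 0,"jaw": 1}
  ]
}}

```text
time_s: 18.1
tcp_pos: [0.4311, 0.0284, 0.0311]
eef_rot: [[0.116, 0.993, -0.003], [0.993, -0.116, -0.0], [-0.0, -0.003, -1.0]]
force: [-7.6, 1.6, 2.7]
grip_width: 0.0132
finger_force: 49.6
```

```bash
python3 tgt.py 3 3 .031
```

```text
target [0.432  0.0287]
d [0.01 0.04 0.  ] r [-0.003  0.     0.002] now [0.4311 0.0284 0.0311] t 18.1 F [-7.6  1.6  2.7] w 0.0132
tip in gate mm 2.1 -0.1 q [ 0.43  0.17 -0.63  2.16  0.13  0.86 -0.39]
```

The 12 mm leaf binds: the position stalled at model x = 2.1 mm while the force rose to about 8 N. That also fixes the mouth offset. I'll put the 8 mm leaf back in.

Emit:
{"op": "move_arm", "data": {
  "increments": [
    {"rx": 0,"ry": 0,"dx": 0,"dy": -0.1,"dz": -0.02,"rz": 0,"jaw": 1},
    {"rx": 0,"ry": 0,"dx": 0,"dy": -0.3,"dz": -0.03,"rz": 0,"jaw": 1},
    {"rx": 0,"ry": 0,"dx": 0,"dy": -0.4,"dz": -0.03,"rz": 0,"jaw": 1},
    {"rx": 0,"ry": 0,"dx": -0.2,"dy": -0.4,"dz": -0.03,"rz": 0,"jaw": 1},
    {"rx": 0,"ry": 0,"dx": -0.6,"dy": -0.4,"dz": -0.03,"rz": 0,"jaw": 1},
    {"rx": 0,"ry": 0,"dx": -1.0,"dy": -0.4,"dz": -0.03,"rz": 0,"jaw": 1},
    {"rx": 0,"ry": 0,"dx": -1.2,"dy": -0.4,"dz": -0.03,"rz": 0,"jaw": 1},
    {"rx": 0,"ry": 0,"dx": -1.2,"dy": -0.4,"dz": -0.02,"rz": 0,"jaw": 1}
  ]
}}

```text
time_s: 18.9
tcp_pos: [0.4192, -0.0015, 0.0321]
eef_rot: [[0.118, 0.993, 0.0], [0.993, -0.118, -0.0], [-0.0, 0.0, -1.0]]
force: [-0.2, 0.4, -1.8]
grip_width: 0.0135
finger_force: 49.0
```

```bash
python3 tgt.py 2 8 .031
```

```text
target [ 0.4335 -0.0017]
d [0.06 0.57 0.04] r [0. 0. 0.] now [ 0.4192 -0.0015  0.0321] t 18.9 F [-0.2  0.4 -1.8] w 0.0135
tip in gate mm -6.1 -1.5 q [ 0.48  0.13 -0.61  2.19  0.1   0.85 -0.3 ]
```

Emit:
{"op": "move_arm", "data": {
  "increments": [
    {"rx": 0,"ry": 0,"dx": 0.03,"dy": 0,"dz": 0.02,"rz": 0,"jaw": 1},
    {"rx": 0,"ry": 0,"dx": 0.03,"dy": 0.06,"dz": 0.04,"rz": 0,"jaw": 1},
    {"rx": 0,"ry": 0,"dx": 0.03,"dy": 0.14,"dz": 0.04,"rz": 0,"jaw": 1},
    {"rx": 0,"ry": 0,"dx": 0.03,"dy": 0.22,"dz": 0.04,"rz": 0,"jaw": 1},
    {"rx": 0,"ry": 0,"dx": 0.03,"dy": 0.3,"dz": 0.04,"rz": 0,"jaw": 1},
    {"rx": 0,"ry": 0,"dx": 0.03,"dy": 0.38,"dz": 0.04,"rz": 0,"jaw": 1},
    {"rx": 0,"ry": 0,"dx": 0.03,"dy": 0.46,"dz": 0.04,"rz": 0,"jaw": 1},
    {"rx": 0,"ry": 0,"dx": 0.03,"dy": 0.54,"dz": 0.04,"rz": 0,"jaw": 1}
  ]
}}

```text
time_s: 19.7
tcp_pos: [0.433, -0.0011, 0.0311]
eef_rot: [[0.116, 0.993, -0.0], [0.993, -0.116, 0.0], [0.0, -0.0, -1.0]]
force: [0.5, -0.2, -1.4]
grip_width: 0.0134
finger_force: 49.1
```

```bash
python3 tgt.py 2 29.5 .031
```

```text
target [ 0.4548 -0.0043]
d [-0.02  0.88  0.  ] r [-0.    -0.     0.002] now [ 0.433  -0.0011  0.0311] t 19.7 F [ 0.5 -0.2 -1.4] w 0.0134
tip in gate mm 7.4 0.7 q [ 0.47  0.16 -0.6   2.16  0.12  0.85 -0.32]
```

Emit:
{"op": "move_arm", "data": {
  "increments": [
    {"rx": 0,"ry": 0,"dx": -0.02,"dy": 0.12,"dz": 0,"rz": 0,"jaw": 1},
    {"rx": 0,"ry": 0,"dx": -0.02,"dy": 0.3,"dz": 0,"rz": 0,"jaw": 1},
    {"rx": 0,"ry": 0,"dx": -0.02,"dy": 0.48,"dz": 0,"rz": 0,"jaw": 1},
    {"rx": 0,"ry": 0,"dx": -0.02,"dy": 0.64,"dz": 0,"rz": 0,"jaw": 1},
    {"rx": 0,"ry": 0,"dx": -0.02,"dy": 0.77,"dz": 0,"rz": 0,"jaw": 1},
    {"rx": 0,"ry": 0,"dx": -0.02,"dy": 0.85,"dz": 0,"rz": 0,"jaw": 1},
    {"rx": 0,"ry": 0,"dx": -0.02,"dy": 0.87,"dz": 0.005,"rz": 0,"jaw": 1},
    {"rx": 0,"ry": 0,"dx": -0.02,"dy": 0.87,"dz": 0.01,"rz": 0,"jaw": 1}
  ]
}}

```text
time_s: 20.5
tcp_pos: [0.4545, -0.0041, 0.0309]
eef_rot: [[0.116, 0.993, 0.0], [0.993, -0.116, 0.0], [0.0, 0.0, -1.0]]
force: [0.6, -0.7, -1.3]
grip_width: 0.0132
finger_force: 49.2
```

```bash
python3 tgt.py 2 29.5 .031; python3 look.py 3
```

```text
target [ 0.4548 -0.0043]
d [-0.    0.01 -0.01] r [ 0.    -0.     0.002] now [ 0.4545 -0.0041  0.0309] t 20.5 F [ 0.6 -0.7 -1.3] w 0.0132
tip in gate mm 29.1 0.3 q [ 0.46  0.21 -0.59  2.11  0.15  0.86 -0.33]
```

View pics/l3.png

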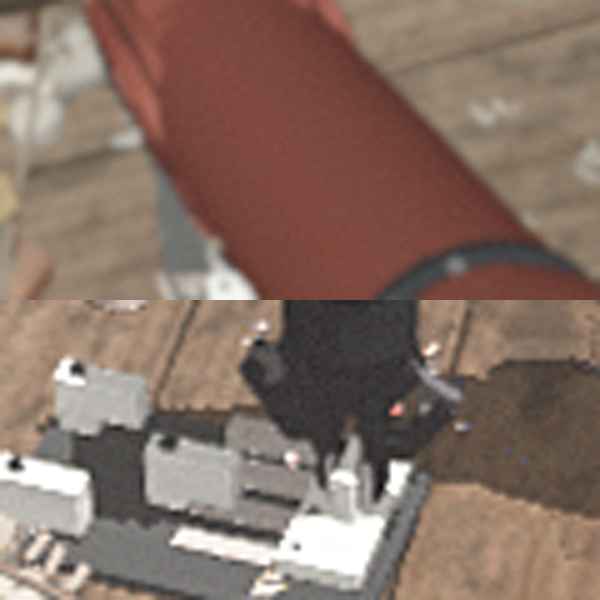

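The picture shows the 4 mm leaf free beside the gate, at (220,545) in the lower half, and the 8 mm leaf under the nose. Releasing now.

Emit:
{"op": "move_arm", "data": {
  "increments": [
    {"rx": 0,"ry": 0,"dx": 0,"dy": 0,"dz": 0,"rz": 0,"jaw": 0.6},
    {"rx": 0,"ry": 0,"dx": 0,"dy": 0,"dz": 0,"rz": 0,"jaw": 0.4},
    {"rx": 0,"ry": 0,"dx": 0,"dy": 0,"dz": 0,"rz": 0,"jaw": 0.2},
    {"rx": 0,"ry": 0,"dx": 0,"dy": 0,"dz": 0,"rz": 0,"jaw": 0},
    {"rx": 0,"ry": 0,"dx": 0,"dy": 0,"dz": 0,"rz": 0,"jaw": 0},
    {"rx": 0,"ry": 0,"dx": 0,"dy": 0,"dz": 0,"rz": 0,"jaw": 0},
    {"rx": 0,"ry": 0,"dx": 0,"dy": 0,"dz": 0,"rz": 0,"jaw": 0},
    {"rx": 0,"ry": 0,"dx": 0,"dy": 0,"dz": 0,"rz": 0,"jaw": 0}
  ]
}}

```text
time_s: 21.4
tcp_pos: [0.4543, -0.0042, 0.0308]
eef_rot: [[0.116, 0.993, -0.0], [0.993, -0.116, 0.0], [0.0, -0.0, -1.0]]
force: [-0.5, 0.3, -0.0]
grip_width: 0.0428
finger_force: 0.0
```

Emit:
{"op": "move_arm", "data": {
  "increments": [
    {"rx": 0,"ry": 0,"dx": 0,"dy": 0,"dz": -0.2,"rz": 0,"jaw": 0},
    {"rx": 0,"ry": 0,"dx": 0,"dy": 0,"dz": -0.6,"rz": 0,"jaw": 0},
    {"rx": 0,"ry": 0,"dx": 0,"dy": 0,"dz": -1.2,"rz": 0,"jaw": 0},
    {"rx": 0,"ry": 0,"dx": 0,"dy": 0,"dz": -2,"rz": 0,"jaw": 0},
    {"rx": 0,"ry": 0,"dx": 0,"dy": 0,"dz": -3,"rz": 0,"jaw": 0},
    {"rx": 0,"ry": 0,"dx": 0,"dy": 0,"dz": -4,"rz": 0,"jaw": 0},
    {"rx": 0,"ry": 0,"dx": 0,"dy": 0,"dz": -4.5,"rz": 0,"jaw": 0},
    {"rx": 0,"ry": 0,"dx": 0,"dy": 0,"dz": -4.5,"rz": 0,"jaw": 0}
  ]
}}

```text
time_s: 22.2
tcp_pos: [0.4555, -0.0042, 0.1452]
eef_rot: [[0.116, 0.993, 0.004], [0.993, -0.116, -0.001], [-0.0, 0.004, -1.0]]
force: [0.5, 0.6, -0.0]
grip_width: 0.0427
finger_force: 0.0
```

```bash
python3 look.py 4; python3 -c "
import cv2
p=cv2.imread('pics/s4.png')
cv2.imwrite('pics/z4.png',cv2.resize(p[215:265,270:350],None,fx=9,fy=9,interpolation=cv2.INTER_CUBIC))"; python3 tgt.py 2 29 .1
```

```text
target [ 0.4543 -0.0042]
d [0.01 0.01 1.71] r [-0.     0.     0.002] now [ 0.454  -0.0043  0.1429] t 22.3 F [ 0.4  0.7 -0.5] w 0.0429
tip in gate mm 28.7 0.0 q [ 0.51  0.04 -0.6   2.01  0.02  1.1  -0.22]
```

View pics/z4.png

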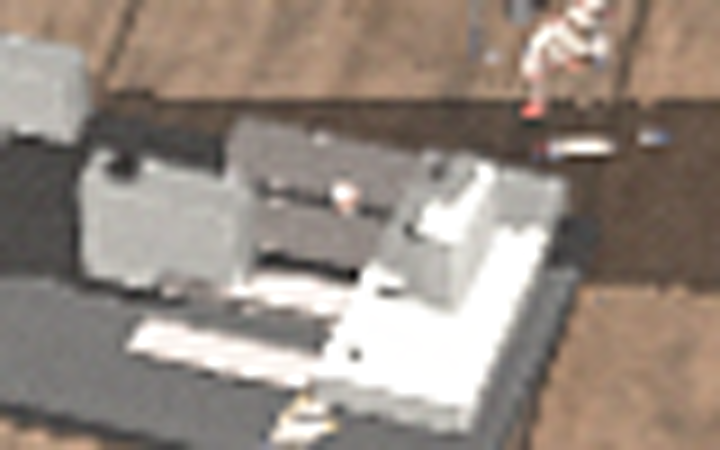

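The gauge lies flat with the 8 mm leaf running under the nose at (230,285), visible through the gap to about (165,285). The gripper is clear, so I'm handing the job in.

```bash
python3 -c "
from workcell import r
print(r.close_job())"
```

```text
the job is handed in; nothing more can be done
None
```

The 4 and 8 mm leaves went in and the 12 mm leaf bound at about 8 N, so the gap should be 10 mm; the 8 mm leaf is back in about 27 mm deep, the gauge is lying flat and released, and the job is handed in (no verdict came back).

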